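# Fit the matching crank hub on the colour mill's keyed test shaft

### The arm

A 6-joint arm with a two-finger parallel gripper is mounted at the origin on the work surface. World frame = base frame: x ahead of the robot, y to its left, z up, the work surface at z = 0. Lengths are in m, angles in degrees, forces in N, time in s.
With the tool pointing down it reaches from about 0.25 to 0.8 m from the base axis. Payload 3.9 kg.
Tool frame: the origin (TCP) lies where the fingers leave the gripper's body, on its centre line; the fingertips stand 73 mm ahead of it and the grasp point (between the pads) lies 54 mm ahead of it; x points along the fingers, y is the direction in which the jaws open and shut, and the axes are right-handed (so a half turn about x gives the same grasp; the last joint's range is limited). The gripper opens to 85 mm and grips with 20 to 120 N. Pads are 22 mm wide; open, the fingers measure 114 mm over their backs; the gripper's body (76 mm by 85 mm) begins 54 mm behind the grasp point. The pads swing forward as they close: fully open they stand 13 mm farther back than shut.
Start: joints at [63.827, 14.897, -7.913, 67.191, 0, 90], TCP at [0.232, 0.471, 0.304] pointing down, gripper open.
Joint ranges: [-159.42, 159.42], [-47.68, 98.78], [-73.54, 78.23], [-108.79, 121.32], [-90, 84.71], [-180, 180]. Speed limits (degrees/s): [147.25, 147.25, 180, 180, 180, 180].

### API

Orientations are given as a 3x3 rotation matrix whose columns are the frame's x, y, z axes.
In Python, from bench import manip, viewer, workorder gives the robot as it stands.
- The arm moves only by the tool send_rows, never from a script. Its argument "steps" is a list that holds one entry, the list of rows, each a list of 7 numbers: the turn, a rotation vector about the tool's x, y, z in units of 5 degrees (1.0 is 5 degrees), then the shift along the tool's x, y, z in units of 40 mm (1.0 is 40 mm), then the opening, from 0 (shut) to 1 (fully open). In form: [[[wx, wy, wz, dx, dy, dz, grip], ...]]. A call has 1 to 20 rows; each row shifts and turns the commanded pose from where the row before left it, along the tool's axes as they then stand; what a row does not reach is not made up. A row lasts 1/10 s, in which the tool goes at most 50 mm and 8.59 degrees, less where a joint would pass 70% of its speed; a pose out of reach is approached as far as the arm can. A call is refused whole if a number of a shift passes 1 or a number of a turn 1, either way. A call with a gripper value outside its range is refused whole. The fingers move at their own pace and stop on an object; "force" is the grip in N (left out, the last holds). Time passes only in rows, so rows that do not move let the fingers close. It gives the time, the measured TCP pose, the force and the opening at its end, in the units of the state.
- manip.state(): the state, without advancing time (a new reading comes with each control period).
- viewer.read_camera(name): name is "scene" or "side" or "wrist"; returns (picture, depth): 400x640x3 uint8, red, green, blue; 400x640 float32, m along the optical axis (not along the pixel's ray), 0 where there is no reading.
- viewer.camera_info(name): a dict with "fx", "fy", "cx", "cy" (pixels), "R" (3x3) and "t" (3): a world point X has camera coordinates R X + t; the wrist camera has in their place "tool_from_camera" (4x4, takes a point from camera to tool coordinates, whose origin is the TCP and whose axes are the tool frame's). Camera axes: x right, y down, z forward; pixel columns grow to the right and rows downward; lengths in m; the calibration is good to about 2 mm. A picture is of the moment at which its call begins: read the wrist's pose just before it. camera_info takes no time and is no camera call.
- workorder.job_done(): hands the job in, once; it reports no verdict.
The state is a dict: "t": time; "joints": joint angles; "dq": joint speeds; "joint_torque": joint torques, N m; "ee_pos": TCP position; "ee_rot": TCP orientation; "force": force on the tool from outside, world axes, zero at the start; "wrist_torque": the same for the moment, N m; "opening": finger opening in m.
Only numpy, scipy, OpenCV 4.12 (cv2) and the standard library are available. Lean on these libraries where they do the work, as an engineer would, in place of code of your own. Each camera call takes 0.05 s, during which the arm holds its last target.

### The job

One of the three crank hubs belongs to this stand: the one whose keyway lines up with the key on the upright shaft when its crank arm lies between the stand's two posts. Pick that hub, slide it down the shaft, fully home on the base, with the arm between the posts, and let go of it. Leave the other two hubs where they lie.

Things in the scene. Friction and masses are not known exactly. Their poses are not given: they have to be found in the camera images.
- stand: Fixed green plate 20 mm high; shaft 25 across, 55 above the plate, tapered nose. Key: fin 8 wide to 23 mm from the axis, 40 high. Two posts 35 high, 42 apart clear, 60 mm from the shaft. Origin: shaft axis at table level; z up, x from shaft to midway between posts, y left of that. Key points to +y. Hub home rests on the plate, its centre 38 mm above the table. Play 5 mm round the shaft, 10 deg.
- hub_a_mid (a point): Steel crank hub, 60 mm across, 36 high, 35 mm bore; flat arm 14 wide to 96 mm from the axis, at 8-18 mm height, wooden knob 20 across at 85 mm (top 48 mm up). Keyway points the same way as the arm (slot 18 wide, to 26 mm from axis). Point: bore's centre, 18 mm above underside; x along the arm, z up, y left of arm. Grip across the 60 mm, fingers on the sides square to the arm.
- hub_b_mid (a point): Steel crank hub, 60 mm across, 36 high, 35 mm bore; flat arm 14 wide to 96 mm from the axis, at 8-18 mm height, wooden knob 20 across at 85 mm (top 48 mm up). Keyway a quarter turn left of the arm from above, to +y (slot 18 wide, to 26 mm from axis). Point: bore's centre, 18 mm above underside; x along the arm, z up, y left of arm. Grip across the 60 mm, fingers on the sides square to the arm.
- hub_c_mid (a point): Steel crank hub, 60 mm across, 36 high, 35 mm bore; flat arm 14 wide to 96 mm from the axis, at 8-18 mm height, wooden knob 20 across at 85 mm (top 48 mm up). Keyway a quarter turn right of the arm from above, to -y (slot 18 wide, to 26 mm from axis). Point: bore's centre, 18 mm above underside; x along the arm, z up, y left of arm. Grip across the 60 mm, fingers on the sides square to the arm.
Things that resemble listed ones, but are neither listed nor needed, are in the scene too. What is shaped like the part that bears hub_b_mid but turquoise is not meant.

How it is judged (in metres and radians):
At the end, for the whole second after the job is handed in: hub_b (keyway a quarter turn left of its arm) is on the shaft: centre within 10 mm of the axis, 34 to 42 mm above the table, upright within 0.1 rad, arm within 0.35 rad of the posts' direction; the other two hubs are within 40 mm of their starts (horizontal distance between hub_b_mid and stand below 0.01 m and z of hub_b_mid in the frame of stand between 0.034 and 0.042 m and angle between hub_b_mid's own z axis and vertical below 0.1 rad and angle between the x axis of hub_b_mid and the x axis of stand, either way round below 0.35 rad and distance of each of hub_a_mid, hub_c_mid from where it was at the start of the episode below 0.04 m); the robot touches nothing.
It fails at once if one of the other two hubs is moved away by more than 40 mm (distance of any of hub_a_mid, hub_c_mid from where it was at the start of the episode above 0.04 m).
It also fails if it takes over 42 s, if anything falls off the work surface, if the arm or the gripper's body presses on something with over 40 N, if the wrist force passes 120 N, or if a joint passes its speed limit or range.

## Working session

There is one attempt and no reset: what is moved stays moved. The work goes in short steps, Python scripts to look and compute and a tool call to move; the robot and the scene stay as the last step left them, time stands still between calls to the robot, and variables do not carry over. Pictures are saved under pics/ and viewed, and the job is handed in when it is done.

Besides the shell and the picture viewer there is one more tool, called in YAML: its name, and indented under it one key for each argument. send_rows: Moves the arm, as the interface text tells. Its arguments: {"type":"object","properties":{"steps":{"type":"array","items":{"type":"array","items":{"type":"array","items":{"type":"number"}}}},"force":{"type":"number"}},"required":["steps"]}

```bash
mkdir -p pics; ls
cat > h.py <<'E'
import numpy as np,cv2
from bench import manip,viewer,workorder
def snap(n):
    s=manip.state(); p,d=viewer.read_camera(n); 
    cv2.imwrite(f'pics/{n}_{s["t"]:.2f}.png',p[:,:,::-1]); print(f'pics/{n}_{s["t"]:.2f}.png')
    np.savez(f'{n}.npz',p=p,d=d,pos=s['ee_pos'],rot=s['ee_rot']); return p,d
def load(n): return np.load(f'{n}.npz')
def cloud(n):
    z=load(n); d=z['d']; c=viewer.camera_info(n); v,u=np.mgrid[:400,:640]
    P=np.stack([(u-c['cx'])/c['fx']*d,(v-c['cy'])/c['fy']*d,d],-1)
    if 'R' in c: P=(P-np.array(c['t']))@np.array(c['R'])
    else:
        T=np.array(c['tool_from_camera']); P=P@T[:3,:3].T+T[:3,3]; P=P@np.array(z['rot']).reshape(3,3).T+z['pos']
    P[d<=0]=np.nan
    return z['p'],P
E
python3 - <<'E'
from h import *
s=manip.state(); print(s)
for n in('scene','side'): snap(n); print(viewer.camera_info(n))
E
```

```text
pics
{'t': 0.0, 'joints': array([ 6.38271243e+01,  1.49339754e+01, -7.98811843e+00,  6.71888380e+01,
        1.74876983e-03,  9.00014537e+01]), 'dq': array([ 0.1135496 ,  0.0026053 ,  0.04142144, -0.04759552,  0.06413456,
       -0.04853941]), 'joint_torque': array([ 1.56567097e-03, -4.05670345e+01,  2.53926086e+01,  1.86651468e-02,
       -2.56034843e-05, -2.42127939e-06]), 'ee_pos': array([0.23131723, 0.47067815, 0.30306526]), 'ee_rot': array([[-8.81380087e-04,  4.41102978e-01,  8.97456064e-01],
       [-1.72414577e-03,  8.97454408e-01, -4.41103857e-01],
       [-9.99998125e-01, -1.93612523e-03, -3.04726108e-05]]), 'force': array([ 0.55158922, -0.65309144, -0.49731689]), 'wrist_torque': array([-0.01449265,  0.01308064, -0.00271357]), 'opening': 0.08549852094805252}
pics/scene_0.00.png
{'fx': 496.29769533271576, 'fy': 496.29769533271576, 'cx': 323.87051602115685, 'cy': 193.70912330786987, 'R': array([[ 0.77271581,  0.63441916,  0.02055716],
       [ 0.46353882, -0.54186825, -0.70107814],
       [-0.43363814,  0.55126321, -0.71278807]]), 't': array([-0.39916947, -0.1105556 ,  1.31708698])}
pics/side_0.05.png
{'fx': 445.598374372592, 'fy': 445.598374372592, 'cx': 320.0229758810296, 'cy': 196.6006624155655, 'R': array([[ 0.8190864 , -0.57360804, -0.00844318],
       [-0.3772188 , -0.52744621, -0.76125323],
       [ 0.43220765,  0.62671709, -0.64839975]]), 't': array([-0.30381379,  0.26901549,  0.74945667])}
```

View pics/scene_0.00.png

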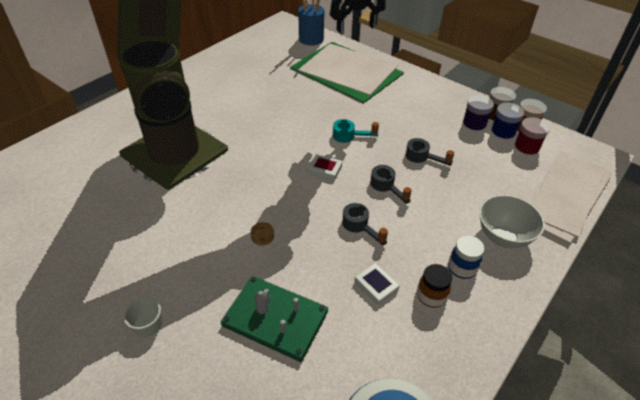

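View pics/side_0.05.png

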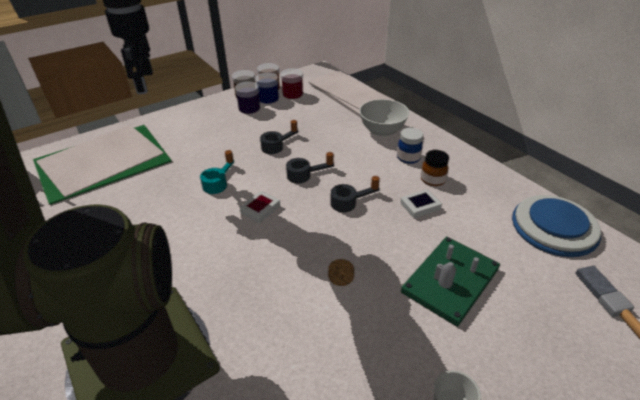

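The scene view shows the green stand at (275,315) and three dark hubs at (355,218), (383,178) and (418,150). The turquoise decoy is at (344,131). Next I'll zoom in on the keyways.

Run:
```python
from h import *
a=load('scene')['p'];b=load('side')['p']
f=lambda im,u,v,w,h,k:cv2.resize(np.clip(im[v:v+h,u:u+w].astype(float)*1.7,0,255).astype(np.uint8),None,fx=k,fy=k,interpolation=cv2.INTER_CUBIC)
cv2.imwrite('pics/z1.png',np.hstack([f(a,335,130,130,120,3),f(b,250,115,136,120,3)])[:,:,::-1])
cv2.imwrite('pics/z2.png',np.hstack([f(a,215,270,120,95,3.3),f(b,395,230,115,95,3.3)])[:,:,::-1])
for n,pts in(('scene',[(355,218),(383,178),(418,150),(383,235),(407,194),(450,157),(275,315),(262,300)]),('side',[(343,197),(298,170),(271,142),(376,183),(330,160),(294,127),(450,280),(445,274)])):
    _,P=cloud(n)
    for u,v in pts: print(n,u,v,P[v,u].round(3))
```

```text
scene 355 218 [0.527 0.096 0.039]
scene 383 178 [0.499 0.247 0.036]
scene 418 150 [0.492 0.429 0.004]
scene 383 235 [0.604 0.094 0.041]
scene 407 194 [0.576 0.235 0.04 ]
scene 450 157 [0.587 0.42  0.039]
scene 275 315 [ 0.551 -0.191  0.02 ]
scene 262 300 [ 0.529 -0.201  0.063]
side 343 197 [0.504 0.099 0.034]
side 298 170 [0.476 0.243 0.034]
side 271 142 [0.484 0.387 0.035]
side 376 183 [0.594 0.09  0.038]
side 330 160 [0.565 0.233 0.032]
side 294 127 [0.576 0.418 0.033]
side 450 280 [ 0.516 -0.208  0.041]
side 445 274 [ 0.509 -0.199  0.054]
```

View pics/z1.png

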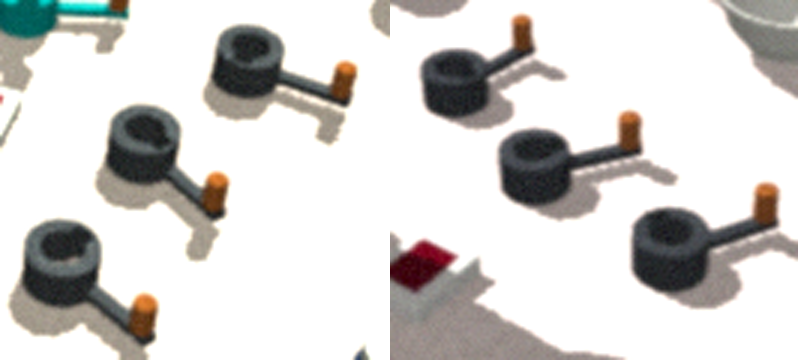

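View pics/z2.png

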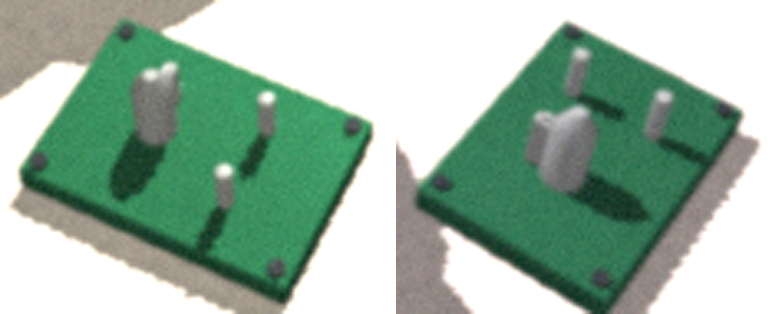

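In the scene crop, the lowest hub's keyway points up-right, a quarter turn left of its arm, so it looks like hub_b. The middle hub's keyway points along its arm. I'll fit the poses and then confirm with the wrist camera.

```bash
cat >> h.py <<'E'
from scipy.optimize import least_squares
def topdown(n,c,half,k,zlo,zhi,fn):
    p,P=cloud(n); m=(P[...,2]>zlo)&(P[...,2]<zhi); N=int(2*half*k); im=np.zeros((N,N,3),np.uint8)
    q=P[m]; col=p[m]; u=((c[1]+half-q[:,1])*k).astype(int); v=((c[0]+half-q[:,0])*k).astype(int)
    ok=(u>=0)&(v>=0)&(u<N)&(v<N); 
    for a,b,cc in zip(u[ok],v[ok],col[ok]): cv2.circle(im,(int(a),int(b)),2,[int(x) for x in cc[::-1]],-1)
    cv2.imwrite(fn,im)
def standpts(n):
    p,P=cloud(n); p=p.astype(float)
    near=(abs(P[...,0]-.53)<.16)&(abs(P[...,1]+.2)<.16)
    g=near&(p[...,1]>1.4*p[...,0])&(abs(P[...,2]-.02)<.008)
    return P[g],P[near&(P[...,2]>.03)]
E
python3 - <<'E'
from h import *
for n in('scene','side'):
    g,h=standpts(n)
    print(n,len(g),len(h),'plate',cv2.minAreaRect((g[:,:2]*1000).astype(np.float32)),'z',np.median(g[:,2]))
    _,lab=cv2.partition if 0 else (0,0)
    from scipy.cluster.hierarchy import fcluster,linkage
    L=fcluster(linkage(h[:,:2],'single'),.012,'distance')
    for l in set(L):
        q=h[L==l]
        if len(q)>5: print(len(q),'mean',q.mean(0).round(4),'mm',((q.min(0)+q.max(0))/2).round(4),q.max(0).round(3),q.min(0).round(3))
    p,P=cloud(n)
    m=(abs(P[...,0]-.55)<.12)&(abs(P[...,1]-.1)<.06)&(P[...,2]>.006)
    q=P[m]; red=(p[m][:,0].astype(float)>1.5*p[m][:,2])
    t=q[(q[:,2]>.03)&~red]; k=q[red&(q[:,2]>.02)]
    print('rim',((t.min(0)+t.max(0))/2).round(4),(t.max(0)-t.min(0)).round(3),cv2.minEnclosingCircle((t[:,:2]*1000).astype(np.float32)),'knob',((k.min(0)+k.max(0))/2).round(4),(k.max(0)-k.min(0)).round(3))
E
```

```text
scene 4431 459 plate ((548.4888305664062, -190.45721435546875), (173.72872924804688, 119.56446075439453), 14.583186149597168) z 0.019860679465670647
97 mean [ 0.3907 -0.3421  0.041 ] mm [ 0.3853 -0.3421  0.0394] [ 0.4   -0.325  0.048] [ 0.37 -0.36  0.03]
262 mean [ 0.5246 -0.1981  0.0558] mm [ 0.5217 -0.191   0.0535] [ 0.534 -0.173  0.077] [ 0.51  -0.209  0.03 ]
50 mean [ 0.5738 -0.1581  0.0456] mm [ 0.5732 -0.1573  0.0444] [ 0.578 -0.153  0.058] [ 0.569 -0.162  0.03 ]
50 mean [ 0.5866 -0.2082  0.0468] mm [ 0.5852 -0.2077  0.0435] [ 0.59  -0.204  0.057] [ 0.58  -0.212  0.03 ]
rim [0.5465 0.113  0.0403] [0.124 0.062 0.021] ((546.4569091796875, 112.11824035644531), 62.77315902709961) knob [0.6003 0.0986 0.0356] [0.018 0.02  0.03 ]
side 3783 698 plate ((545.8388061523438, -191.60232543945312), (174.05039978027344, 118.87513732910156), 14.256001472473145) z 0.01839247410951688
241 mean [ 0.3888 -0.3414  0.0386] mm [ 0.3852 -0.3426  0.0376] [ 0.4   -0.325  0.045] [ 0.37 -0.36  0.03]
341 mean [ 0.5149 -0.1969  0.0525] mm [ 0.5185 -0.1923  0.053 ] [ 0.53  -0.175  0.076] [ 0.507 -0.21   0.03 ]
61 mean [ 0.5835 -0.2082  0.0442] mm [ 0.5855 -0.2072  0.043 ] [ 0.591 -0.202  0.056] [ 0.58  -0.212  0.03 ]
55 mean [ 0.5706 -0.1582  0.0443] mm [ 0.5722 -0.157   0.0429] [ 0.577 -0.152  0.055] [ 0.567 -0.162  0.03 ]
rim [0.5468 0.1111 0.0382] [0.124 0.06  0.016] ((546.7659912109375, 106.32701110839844), 62.5564079284668) knob [0.5968 0.0978 0.0343] [0.015 0.02  0.028]
```

send_rows:
  steps:
    - [[0,0,0,0,-0.44,0.86,1],[0,0,0,0,-0.44,0.86,1],[0,0,0,0,-0.44,0.86,1],[0,0,0,0,-0.44,0.86,1],[0,0,0,0,-0.44,0.86,1],[0,0,0,0,-0.44,0.86,1],[0,0,0,0,-0.44,0.86,1],[0,0,0,0,-0.44,0.86,1],[0,0,0,0,-0.44,0.86,1],[0,0,0,0,-0.44,0.86,1],[0,0,0,0,-0.44,0.86,1],[0,0,0,0,-0.44,0.86,1],[-0.9,0,0,0,0,0,1],[-0.9,0,0,0,0,0,1],[-0.9,0,0,0,0,0,1],[-0.9,0,0,0,0,0,1],[-0.9,0,0,0,0,0,1],[-0.7,0,0,0,0,0,1],[0,0,0,0,0,0,1]]

```text
t: 2.0
ee_pos: [0.5086, 0.0995, 0.3035]
ee_rot: [[-0.001, 0.003, 1.0], [-0.0, 1.0, -0.003], [-1.0, -0.0, -0.001]]
force: [-0.1, -0.6, -0.1]
opening: 0.0854
```

```bash
python3 - <<'E'
from h import *
s=manip.state(); print(s['t'],s['ee_pos'],s['ee_rot'].round(3),s['joints'].round(1))
snap('wrist');print(viewer.camera_info('wrist'))
p,P=cloud('wrist'); print(np.isfinite(P[...,0]).mean())
topdown('wrist',(.54,.15),.15,2000,-.01,.06,'pics/td1.png')
E
mv pics/wrist*.png pics/w1.png
```

```text
2.0 [0.50859727 0.09945895 0.30346022] [[-0.001  0.003  1.   ]
 [-0.     1.    -0.003]
 [-1.    -0.    -0.001]] [11.1 14.3 -8.8 67.   0.  11.2]
pics/wrist_2.00.png
{'fx': 344.1255417176689, 'fy': 344.1255417176689, 'cx': 315.8248530054999, 'cy': 208.21017703736447, 'tool_from_camera': array([[-1.01241222e-03, -2.62794696e-01,  9.64851244e-01,
        -6.95435169e-02],
       [ 9.99999393e-01,  1.52975574e-04,  1.09095862e-03,
        -1.14780511e-04],
       [-4.34296811e-04,  9.64851763e-01,  2.62794382e-01,
        -6.68729215e-02],
       [ 0.00000000e+00,  0.00000000e+00,  0.00000000e+00,
         1.00000000e+00]])}
0.99616796875
```

View pics/w1.png

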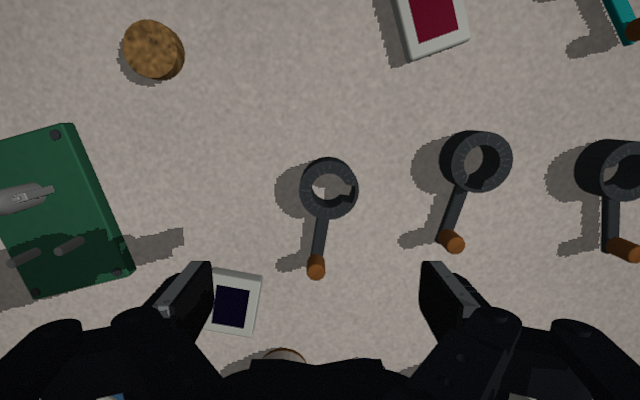

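View pics/td1.png

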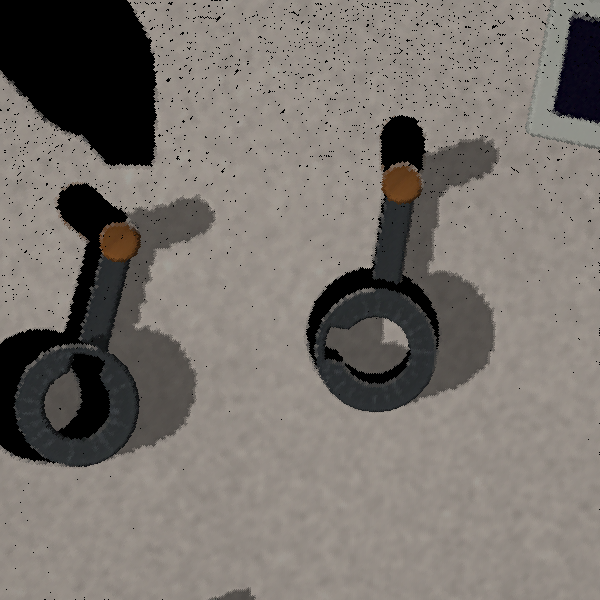

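In the rectified top-down view (x up, y left), the right-hand hub is at px (377,350) with its arm up and its keyway to the left, so it is hub_b. The hub beside it has its keyway along the arm (hub_a). Next I'll fit hub_b's pose.

```bash
cat >> h.py <<'E'
def fithub(n,c0,zr=(.030,.042),kz=(.043,.055)):
    p,P=cloud(n); p=p.astype(float)
    red=(p[...,0]>1.5*p[...,2])
    near=np.hypot(P[...,0]-c0[0],P[...,1]-c0[1])<.05
    t=P[near&~red&(P[...,2]>zr[0])&(P[...,2]<zr[1])][:,:2]
    cc,r=cv2.minEnclosingCircle((t*1000).astype(np.float32))
    c=np.array(cc)/1000
    k=P[red&(P[...,2]>kz[0])&(P[...,2]<kz[1])&(np.hypot(P[...,0]-c[0],P[...,1]-c[1])<.11)][:,:2]
    (kc,kr)=cv2.minEnclosingCircle((k*1000).astype(np.float32)); kc=np.array(kc)/1000
    v=kc-c; return c,r,kc,kr,np.hypot(*v),np.degrees(np.arctan2(v[1],v[0]))
E
python3 - <<'E'
from h import *
print(fithub('wrist',(.515,.11)))
print(fithub('wrist',(.49,.255)))
E
```

```text
(array([0.51520764, 0.11198051]), 30.241044998168945, array([0.59835651, 0.09893704]), 9.583291053771973, np.float64(0.08416570487998783), np.float64(-8.915272039742304))
(array([0.48786322, 0.2617735 ]), 30.65043830871582, array([0.56942108, 0.24037511]), 9.554616928100586, np.float64(0.0843183011734446), np.float64(-14.70137195998244))
```

send_rows:
  steps:
    - [[0.88,0,0,0,0,0,1],[0.87,0,0,0,0,0,1],[0,0,0,0.9,0.334,0.115,1],[0,0,0,0.9,0,0,1],[0,0,0,0.9,0,0,1],[0,0,0,0.9,0,0,1],[0,0,0,0.8,0,0,1],[0,0,0,0.64,0,0,1],[0,0,0,0.4,0,0,1],[0,0,0,0.2,0,0,1],[0,0,0,0,0,0,1],[0,0,0,0,0,0,1]]
  force: 60

```text
t: 3.25
ee_pos: [0.516, 0.1122, 0.0789]
ee_rot: [[0.001, 0.155, 0.988], [0.0, 0.988, -0.155], [-1.0, 0.0, 0.001]]
force: [0.1, 0.4, -0.2]
opening: 0.0856
```

```bash
python3 - <<'E'
from h import *
s=manip.state(); print(s['t'],s['ee_pos'],s['ee_rot'].round(3),s['joints'].round(1))
snap('wrist');snap('side')
E
ls -t pics|head -2
```

```text
3.25 [0.51602174 0.11215035 0.07889672] [[ 0.001  0.155  0.988]
 [ 0.     0.988 -0.155]
 [-1.     0.     0.001]] [ 12.3  26.5 -27.8  35.6  -0.   21.2]
pics/wrist_3.25.png
pics/side_3.30.png
side_3.30.png
wrist_3.25.png
```

View pics/side_3.30.png

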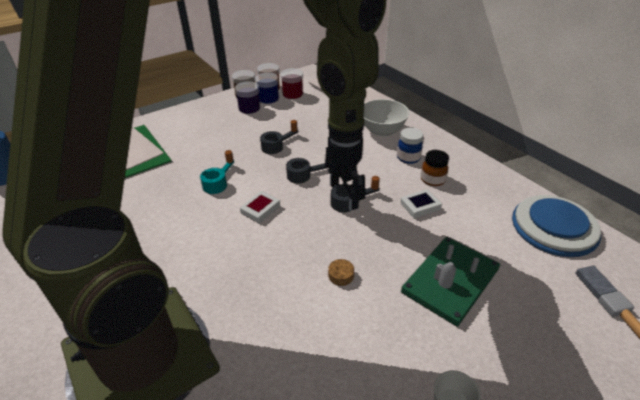

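View pics/wrist_3.25.png

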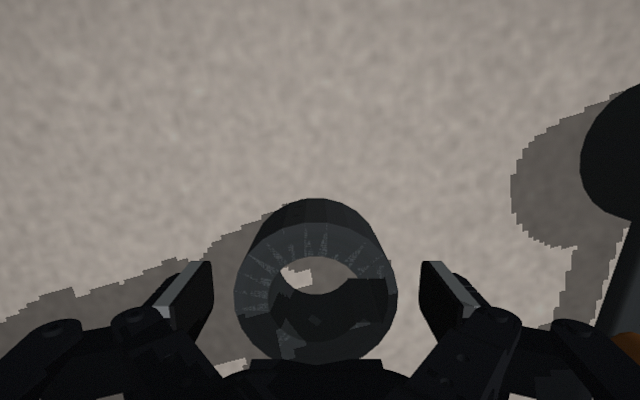

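The hub at (315,290) sits centred between the pads, so I'll close.

send_rows:
  steps:
    - [[0,0,0,0,0,0,0],[0,0,0,0,0,0,0],[0,0,0,0,0,0,0],[0,0,0,0,0,0,0],[0,0,0,0,0,0,0],[0,0,0,0,0,0,0],[0,0,0,0,0,0,0],[0,0,0,0,0,0,0],[0,0,0,0,0,0,0],[0,0,0,0,0,0,0],[0,0,0,-0.3,0,0,0],[0,0,0,-0.5,0,0,0],[0,0,0,-0.8,0,0,0],[0,0,0,-0.8,0,0,0],[0,0,0,-0.6,0,0,0],[0,0,0,0,0,0,0],[0,0,0,0,0,0,0]]
  force: 70

```text
t: 5.05
ee_pos: [0.5153, 0.112, 0.1984]
ee_rot: [[0.0, 0.155, 0.988], [0.0, 0.988, -0.155], [-1.0, 0.0, 0.0]]
force: [0.5, 0.6, -3.3]
opening: 0.0585
```

```bash
python3 - <<'E'
from h import *
s=manip.state(); print(s['t'],s['ee_pos'],s['ee_rot'].round(3),s['force'],s['wrist_torque'])
snap('wrist');snap('side');snap('scene')
b=load('side')['p'][80:240,260:500];a=load('scene')['p'][120:280,280:480]
cv2.imwrite('pics/g1.png',np.hstack([cv2.resize(a,None,fx=1.8,fy=1.8),cv2.resize(b,None,fx=1.8,fy=1.8)])[:,:,::-1])
E
ls -t pics|head -4
```

```text
5.05 [0.51530566 0.11200938 0.19839062] [[ 0.     0.155  0.988]
 [ 0.     0.988 -0.155]
 [-1.     0.     0.   ]] [ 0.47334839  0.64385648 -3.28190569] [-0.00741678  0.00434501 -0.01261133]
pics/wrist_5.05.png
pics/side_5.10.png
pics/scene_5.15.png
g1.png
scene_5.15.png
side_5.10.png
wrist_5.05.png
```

View pics/g1.png

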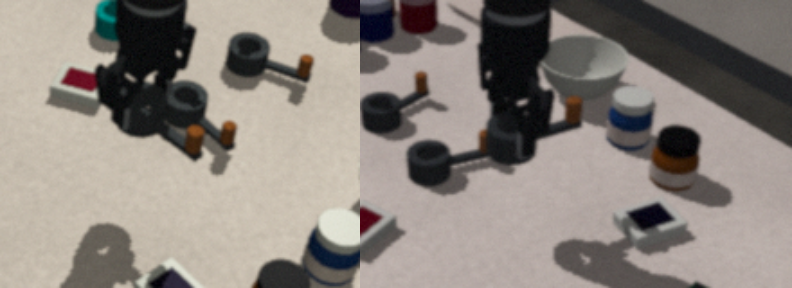

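The hub is held level, with a 58.5 mm opening and about 3.3 N of weight. I'll measure where it sits in the grip.

Run:
```python
from h import *
p,P=cloud('wrist'); z=P[...,2]; near=np.hypot(P[...,0]-.515,P[...,1]-.112)<.05
print(np.histogram(z[near&(z>.1)],bins=np.arange(.1,.21,.005)))
try: print(fithub('wrist',(.515,.112),(.148,.162),(.16,.18)))
except Exception as e: print(e)
for n in('scene','side'):
    p,P=cloud(n); p=p.astype(float); m=(p[...,0]>1.5*p[...,2])&(P[...,2]>.12)&(np.hypot(P[...,0]-.6,P[...,1]-.1)<.03)
    q=P[m]; print(n,len(q),q.max(0).round(4),((q.max(0)+q.min(0))/2).round(4))
```

```text
(array([    0,     0,     0,   209,   792,   896,  1025,  1338,  1571,
        1768, 11147,  2416,   713,   917,   613,  1393,  3987,  1272,
         310,  1977,  3428]), array([0.1  , 0.105, 0.11 , 0.115, 0.12 , 0.125, 0.13 , 0.135, 0.14 ,
       0.145, 0.15 , 0.155, 0.16 , 0.165, 0.17 , 0.175, 0.18 , 0.185,
       0.19 , 0.195, 0.2  , 0.205]))
(array([0.50842896, 0.11285684]), 43.101287841796875, array([0., 0.]), 0.0, np.float64(0.5208038682242143), np.float64(-167.48487113204683))
scene 139 [0.6073 0.108  0.167 ] [0.5979 0.0985 0.1503]
side 123 [0.6048 0.1071 0.1667] [0.596  0.0973 0.1497]
```

View pics/wrist_5.05.png

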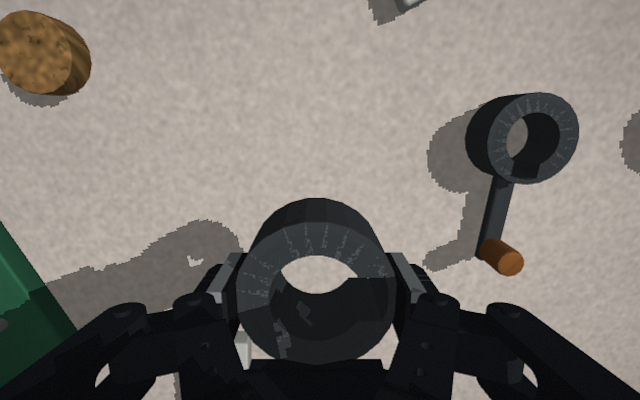

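send_rows:
  steps:
    - [[0,0,0,0,-0.38,0.07,0],[0,0,0,0,-0.76,0.135,0],[0,0,0,0,-0.76,0.135,0],[0,0,0,0,-0.76,0.135,0],[0,0,0,0,-0.76,0.135,0],[0,0,0,0,-0.76,0.135,0],[0,0,0,0,-0.76,0.135,0],[0,0,0,0,-0.76,0.135,0],[0,0,0,0,-0.76,0.135,0],[0,0,0,0,-0.76,0.135,0],[0,0,0,0,-0.38,0.065,0],[-0.8,0,0,0,0,0,0],[-0.8,0,0,0,0,0,0],[-0.8,0,0,0,0,0,0],[-0.8,0,0,0,0,0,0],[-0.8,0,0,0,0,0,0],[-0.64,0,0,0,0,0,0],[0,0,0,0,0,0,0],[0,0,0,0,0,0,0]]

```text
t: 7.1
ee_pos: [0.5212, -0.1966, 0.1977]
ee_rot: [[-0.001, -0.246, 0.969], [0.001, 0.969, 0.246], [-1.0, 0.001, -0.001]]
force: [-0.2, 0.2, -3.3]
opening: 0.0588
```

```bash
python3 - <<'E'
from h import *
s=manip.state(); print(s['t'],s['ee_pos'],s['ee_rot'].round(3),s['force'])
print(np.degrees(np.arctan2(s['ee_rot'][1,2],s['ee_rot'][0,2])))
snap('wrist');snap('side');snap('scene')
b=load('side')['p'][150:330,360:560];a=load('scene')['p'][210:370,200:380]
cv2.imwrite('pics/g2.png',np.hstack([cv2.resize(a,(396,360)),cv2.resize(b,(400,360))])[:,:,::-1])
for n in('scene','side'):
    p,P=cloud(n); p=p.astype(float); m=(p[...,0]>1.5*p[...,2])&(P[...,2]>.12)&(np.hypot(P[...,0]-.6,P[...,1]+.18)<.04)
    q=P[m]; print(n,len(q),q.max(0).round(4),((q.max(0)+q.min(0))/2).round(4))
E
mv pics/wrist_*.png pics/w3.png 2>/dev/null || ls -t pics | head
```

```text
7.1 [ 0.52118273 -0.19659022  0.19772706] [[-0.001 -0.246  0.969]
 [ 0.001  0.969  0.246]
 [-1.     0.001 -0.001]] [-0.18904436  0.16659811 -3.34401508]
14.212322008779585
pics/wrist_7.10.png
pics/side_7.15.png
pics/scene_7.20.png
scene 1645 [ 0.613  -0.166   0.6036] [ 0.5866 -0.183   0.3674]
g2.png
scene_7.20.png
side_7.15.png
wrist_7.10.png
g1.png
scene_5.15.png
side_5.10.png
wrist_5.05.png
side_3.30.png
wrist_3.25.pngTraceback (most recent call last):
  File "<stdin>", line 9, in <module>
    return umr_maximum(a, axis, None, out, keepdims, initial, where)
ValueError: zero-size array to reduction operation maximum which has no identity
```

View pics/g2.png

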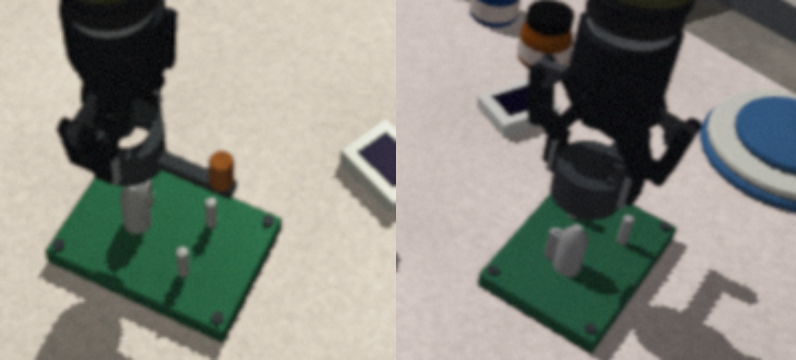

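The scene and side crops show the hub directly above the shaft, with its arm over the gap between the posts. I'll lower partway and check the forces.

send_rows:
  steps:
    - [[0,0,0,0.3,0,0,0],[0,0,0,0.4,0,0,0],[0,0,0,0.3,0,0,0],[0,0,0,0.15,0,0,0],[0,0,0,0.15,0,0,0],[0,0,0,0.15,0,0,0],[0,0,0,0.12,0,0,0],[0,0,0,0,0,0,0],[0,0,0,0,0,0,0]]

```text
t: 8.15
ee_pos: [0.5218, -0.1967, 0.1356]
ee_rot: [[0.0, -0.246, 0.969], [-0.0, 0.969, 0.246], [-1.0, -0.0, 0.0]]
force: [-0.5, 0.1, -3.0]
opening: 0.0586
```

Run:
```python
from h import *
s=manip.state(); print(s['t'],s['ee_pos'],s['force'],s['wrist_torque'])
snap('wrist');snap('side');snap('scene')
b=load('side')['p'][150:330,360:560];a=load('scene')['p'][210:370,200:380]
cv2.imwrite('pics/g3.png',np.hstack([cv2.resize(a,(396,360)),cv2.resize(b,(400,360))])[:,:,::-1])
w=load('wrist')['p'][180:400,200:440]; cv2.imwrite('pics/g3w.png',cv2.resize(w,None,fx=2.4,fy=2.4)[:,:,::-1])
```

```text
8.15 [ 0.5217956  -0.19674834  0.13564344] [-0.46686607  0.13381768 -3.00170804] [-0.0140241   0.01679467  0.00229501]
pics/wrist_8.15.png
pics/side_8.20.png
pics/scene_8.25.png
```

View pics/g3.png

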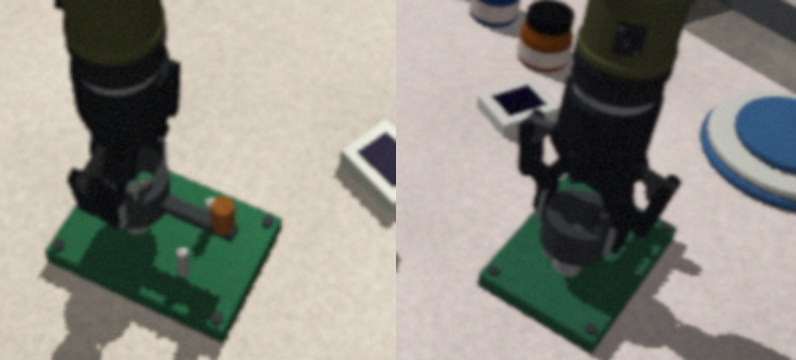

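View pics/g3w.png

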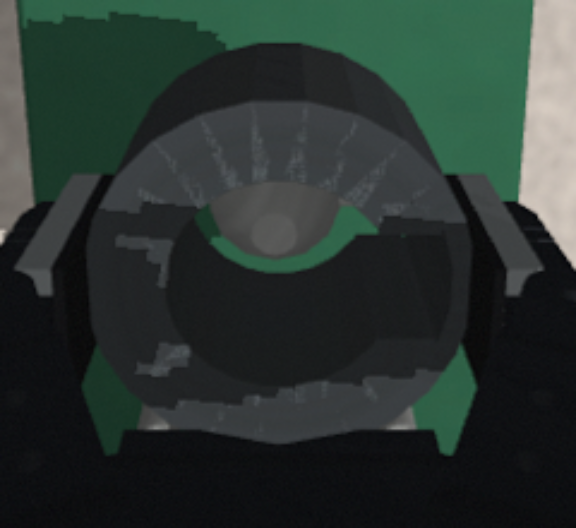

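The nose is inside the bore and there is no contact force. I'll continue down slowly.

send_rows:
  steps:
    - [[0,0,0,0.15,0,0,0],[0,0,0,0.15,0,0,0],[0,0,0,0.15,0,0,0],[0,0,0,0.15,0,0,0],[0,0,0,0.12,0,0,0],[0,0,0,0.1,0,0,0],[0,0,0,0.05,0,0,0],[0,0,0,0.03,0,0,0],[0,0,0,0,0,0,0],[0,0,0,0,0,0,0]]

```text
t: 9.3
ee_pos: [0.522, -0.1968, 0.0997]
ee_rot: [[0.001, -0.247, 0.969], [-0.0, 0.969, 0.247], [-1.0, -0.0, 0.001]]
force: [0.4, 0.6, -3.1]
opening: 0.0583
```

Run:
```python
from h import *
s=manip.state(); print(s['t'],s['ee_pos'],s['force'],s['wrist_torque'])
snap('side');snap('scene')
b=load('side')['p'][150:330,360:560];a=load('scene')['p'][210:370,200:380]
cv2.imwrite('pics/g4.png',np.hstack([cv2.resize(a,(396,360)),cv2.resize(b,(400,360))])[:,:,::-1])
```

```text
9.3 [ 0.52196131 -0.19677157  0.09969389] [ 0.37311244  0.58785887 -3.05648664] [-0.00414388 -0.00921759  0.01320132]
pics/side_9.30.png
pics/scene_9.35.png
```

View pics/g4.png

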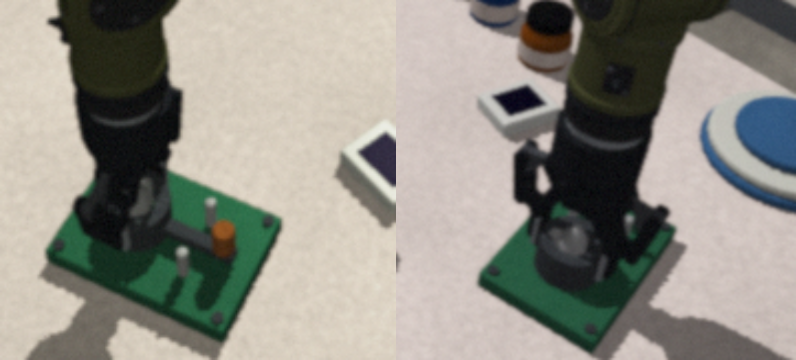

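About 1 mm is left and the arm lies between the posts. I'll release and retreat straight up.

send_rows:
  steps:
    - [[0,0,0,0.02,0,0,0],[0,0,0,0,0,0,0],[0,0,0,0,0,0,1],[0,0,0,0,0,0,1],[0,0,0,0,0,0,1],[0,0,0,0,0,0,1],[0,0,0,0,0,0,1],[0,0,0,0,0,0,1],[0,0,0,0,0,0,1],[0,0,0,0,0,0,1],[0,0,0,-0.3,0,0,1],[0,0,0,-0.5,0,0,1],[0,0,0,-0.8,0,0,1],[0,0,0,-0.8,0,0,1],[0,0,0,-0.8,0,0,1],[0,0,0,-0.8,0,0,1],[0,0,0,-0.5,0,0,1],[0,0,0,0,0,0,1],[0,0,0,0,0,0,1]]

```text
t: 11.3
ee_pos: [0.5217, -0.1967, 0.2793]
ee_rot: [[0.001, -0.247, 0.969], [-0.0, 0.969, 0.247], [-1.0, -0.001, 0.001]]
force: [-0.6, -0.3, -0.8]
opening: 0.0851
```

Run:
```python
from h import *
s=manip.state(); print(s['t'],s['ee_pos'],s['force'])
snap('wrist');snap('side');snap('scene')
try: print(fithub('wrist',(.521,-.197),(.048,.060),(.061,.075)))
except Exception as e: print(e)
p,P=cloud('wrist'); r=np.hypot(P[...,0]-.521,P[...,1]+.197); z=P[...,2]; m=(r>.022)&(r<.029)&(z>.045)&(z<.065); q=P[m]
A=np.c_[q[:,:2]-[.521,-.197],np.ones(len(q))]; print('rim plane',np.linalg.lstsq(A,q[:,2],rcond=None)[0],len(q))
b=load('side')['p'][150:330,360:560];a=load('scene')['p'][210:370,200:380]
cv2.imwrite('pics/g5.png',np.hstack([cv2.resize(a,(396,360)),cv2.resize(b,(400,360))])[:,:,::-1])
cv2.imwrite('pics/g5w.png',p[:,:,::-1])
```

```text
11.3 [ 0.52172796 -0.19668055  0.27930948] [-0.61259652 -0.26036359 -0.76894918]
pics/wrist_11.30.png
pics/side_11.35.png
pics/scene_11.40.png
(array([ 0.52108917, -0.19684322]), 30.340835571289062, array([ 0.60217932, -0.17618283]), 9.821194648742676, np.float64(0.08368072517970414), np.float64(14.29387299488372))
rim plane [ 0.00098366 -0.01335631  0.0554616 ] 1372
```

View pics/g5.png

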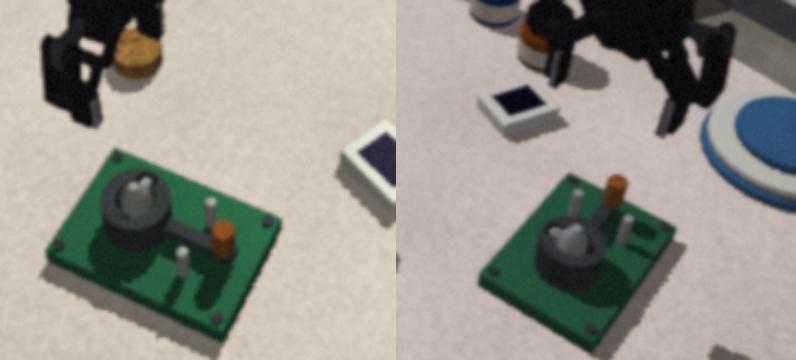

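View pics/g5w.png

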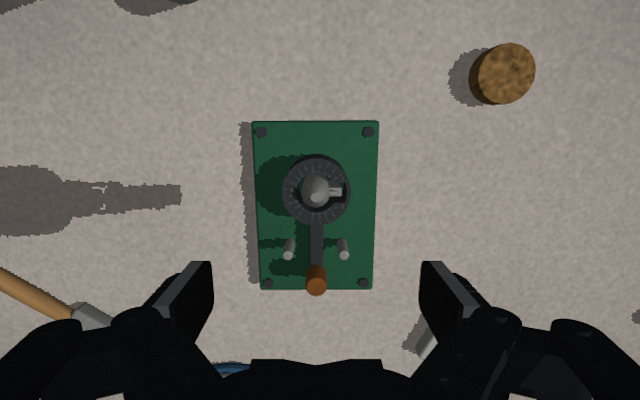

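The hub is seated. Its rim is level at 55.5 mm (56 expected), and the key is in the keyway with the arm between the posts. The robot is clear, so I'll hand in.

```bash
python3 -c "
from bench import workorder
print(workorder.job_done())"
```

```text
the job is handed in; nothing more can be done
None
```

I picked hub_b, identified in the wrist view by its keyway a quarter turn left of the arm. I slid it down the shaft with its arm between the posts, let go, and lifted the gripper clear. I then handed the job in at about 11.5 s of the 42 s allowed.

The last checks were measured from the wrist camera after release, with the stand pose estimated from the scene and side cameras:

| Check | Measured | Limit |
|---|---|---|
| Hub centre from the shaft axis | under 1 mm | 10 mm |
| Top rim height | 55.5 mm, so the centre is about 37.5 mm up | centre 34–42 mm |
| Tilt | about 0.013 rad | 0.1 rad |
| Arm direction | 14.3°, against about 14.3° for the stand | within 0.35 rad (about 20°) |

No contact force showed during insertion; the wrist only read the hub's own weight of about 3 N. I did not re-measure the other two hubs at the end, but the gripper never came near them. No check failed or disagreed.

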